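# Snap the roof cap onto the festival lantern

## Task

Pick up the round roof cap and put it on the open round lantern: press it straight down over the stud until it clicks past the latch, and keep pressing after the click so that the spring ring under it stays pushed well down. Keep pressing for another second or two and finish like that, with the gripper still pressing the cap down. Leave the square cap and the other loose things on the table where they are.

Things in the scene. Friction and masses are not known exactly. Their poses are not given: they have to be found in the camera images.
- lantern: Open round lantern, white plastic and brass, fixed, upright. Origin at the centre of its underside, z up. Foot 96 mm across, top plate 88 mm across, its upper face at 88 mm. A steel stud rises from the plate's middle. The round cap goes over it: it lies on the latch balls with its underside at about 111 mm, clicks on the way from 103 to 99 mm, then pushes the spring ring down, to 95 mm at most.
- stud_tip (a point): Middle of the stud's tip, 121 mm above the lantern's origin. The stud is 22 mm across, tapered over its last 6 mm to 12 mm at the tip. Four spring latch balls stick 3.5 mm out of its sides, their centres 14 mm below the tip. Pushing the cap past them takes some 9 to 14 N, then the force drops (click) and they keep the cap from coming off.
- press_ring (a joint): How far the black spring ring round the stud's foot (40 mm across, top 100 mm above the lantern's origin when free) is pushed down: 0 free, 0.005 m at its stop. About 2 N starts it, 12 N brings it to the stop. With the cap latched and nothing pressing it reads under 0.001 m.
- roof_cap: Round brass roof cap, loose, standing upright, 90 g. Origin at the centre of its underside, z up. Roof 65 mm across at the eaves, narrowing to 32 mm at 34 mm height; on top a straight round knob 18 mm across, from 34 to 64 mm height, to hold it by. Hollow below: a 25 mm hole through a 3.5 mm lip, then a cavity 34 mm across up to 30 mm height.
- square_cap: Square stepped roof cap of brass, loose, 62 mm by 62 mm, 64 mm high with the same knob; it belongs to another lantern. Leave it. Origin at the centre of its underside.
- square_lantern: Square lantern, 90 mm by 90 mm foot, with its square roof already on, 160 mm high, fixed. Leave it. Origin at the centre of its underside.
- reel: Empty white plastic reel lying flat, loose, 100 mm across, 28 mm high. Leave it. Origin at the centre of its underside.
- battery_case: Black battery case, loose, 70 by 36 by 18 mm. Leave it. Origin at the centre of its underside.
- screwdriver: Screwdriver with a wooden handle, lying, loose, 180 mm long along its own x. Leave it.
- tape_roll: Cardboard ring lying flat, loose, 76 mm across, 24 mm high. Leave it. Origin at the centre of its underside.
- carton: Small red carton, loose, 80 by 55 by 45 mm. Leave it. Origin at the centre of its underside.
Mind the look-alikes: they are no part of the job. Leave any blue look-alike of the roof_cap alone.

How it is judged:
By the outcome, as a careful person would: the job done as asked, in the order asked, and still so for the second after the job is handed in, while the arm keeps its last pose, push and grip.
It also fails if it takes over 42 s, if anything falls off the work surface, if the arm or the gripper's body presses on something with over 40 N, if the wrist force passes 120 N, or if a joint passes its speed limit or range.

## Robot

A 6-joint arm with a two-finger parallel gripper is mounted at the origin on the work surface. World frame = base frame: x ahead of the robot, y to its left, z up, the work surface at z = 0. Lengths are in m, angles in rad, forces in N, time in s.
With the tool pointing down it reaches from about 0.25 to 0.725 m from the base axis. Payload 4 kg.
Tool frame: the origin (TCP) lies on the centre line of the jaws, within the pads' length; the fingertips stand 11 mm ahead of it and the grasp point (between the pads) lies 8 mm behind it (bot.nose_length is the distance from the TCP to the fingertips, in m); z points along the fingers, y is the direction in which the jaws open and shut (so a half turn about z gives the same grasp; the last joint's range is limited). The gripper opens to 85 mm and grips with 20 to 120 N. Pads are 22 mm wide; open, the fingers measure 114 mm over their backs; the gripper's body (76 mm by 85 mm) begins 54 mm behind the grasp point. The pads swing forward as they close: fully open they stand 13 mm farther back than shut.
Start: joints at [-1.308, 0.241, 0.005, 1.335, 0, 1.571], TCP at [0.13, -0.483, 0.242] pointing down, gripper open.
Joint ranges: [-2.72, 2.72], [-1.05, 1.87], [-1.09, 1.28], [-1.99, 2.15], [-1.42, 1.44], [-3.14, 3.14]. Speed limits (rad/s): [2.79, 2.79, 3.14, 3.14, 3.14, 3.14].

## Interface

Orientations are given as a unit quaternion [x, y, z, w].
In Python, from workcell import bot gives the robot as it stands.
- The arm moves only by the tool play_rows, never from a script. Its argument "plan" is one flat list of numbers, 6 for each row, row after row: the shift along the tool's x, y, z in mm, then the turn, a rotation vector about the tool's x, y, z in rad. A call has 1 to 20 rows; each row shifts and turns the commanded pose from where the row before left it, along the tool's axes as they then stand; what a row does not reach is not made up. A row lasts 1/8 s, in which the tool goes at most 62.5 mm and 10.7 degrees, less where a joint would pass 70% of its speed; a pose out of reach is approached as far as the arm can. A call with a gripper value outside its range is refused whole. "hand" is the opening in per cent of the stroke, from 0 (shut) to 100 (fully open), set as the call begins (left out, the last holds). The fingers move at their own pace and stop on an object; the grip force is fixed at half the most. Time passes only in rows, so rows that do not move let the fingers close. It gives the time, the measured TCP pose, the force and the opening at its end, in the units of the state.
- bot.get_obs(): the state, without advancing time (a new reading comes with each control period).
- bot.camera(name): name is "side" or "top" or "wrist"; returns a dict with "frame" (384x512x3 uint8, blue, green, red), "range_z" (384x512 float32, m along the optical axis (not along the pixel's ray), 0 where there is no reading), "K" (3x3 intrinsics, pixels), "dist" ([k1, k2, p1, p2, k3] as OpenCV has them; the pictures are not rectified), "cam_to_world" (4x4, takes a point from camera to world coordinates). Camera axes: x right, y down, z forward; pixel columns grow to the right and rows downward; lengths in m; the calibration is good to about 2 mm. A picture is of the moment at which its call begins.
- bot.job_done(): hands the job in, once; it reports no verdict.
Trained networks look in the newest picture that a camera, given by its name, has taken for a name from the list of things; names that differ only in an ending like _2 or _b are one class to them, and where a whole thing is asked for, a point or a joint stands for the part that bears it (a point fixed in the world has none). Each returns a list of dicts, best first, with "p" (0 to 1); they miss things now and then, are a little off and sometimes report something else, mostly with a low value. They report only what shows in the picture. A call takes as long as a camera call. They do not tell look-alikes from the thing itself.
- bot.outline_of(query, camera): "mask" (384x512 bool, what is visible of it) and "point" ([row, column] in pixels, amid what is visible of it).
The state is a dict: "clock": time; "joint_pos": joint angles; "joint_vel": joint speeds; "tau": joint torques, N m; "eef_pos": TCP position; "tool_rot": TCP orientation; "ft_force": force on the tool from outside, world axes, zero at the start; "ft_torque": the same for the moment, N m; "grip_width": finger opening in m.
Only numpy, scipy, OpenCV 4.12 (cv2) and the standard library are available. Lean on these libraries where they do the work, as an engineer would, in place of code of your own. Each camera call takes 0.05 s, during which the arm holds its last target.

## Working session

There is one attempt and no reset: what is moved stays moved. The work goes in short steps, Python scripts to look and compute and a tool call to move; the robot and the scene stay as the last step left them, time stands still between calls to the robot, and variables do not carry over. Pictures are saved under pics/ and viewed, and the job is handed in when it is done.

Besides the shell and the picture viewer there is one more tool, called after "Emit:" as name(argument=value, ...), one argument or row to a line, values as JSON. play_rows: Moves the arm, as the interface text tells. Its arguments: {"type":"object","properties":{"plan":{"type":"array","items":{"type":"number"}},"hand":{"type":"number"}},"required":["plan"]}

```bash
ls; mkdir -p pics; cat > h.py <<'E'
import numpy as np, cv2
from workcell import bot
def pts(c,mask=None):
    d=c["range_z"]; m=(d>0) if mask is None else (mask&(d>0))
    r,q=np.nonzero(m)
    uv=cv2.undistortPoints(np.stack([q,r],1).astype(np.float64)[:,None],np.array(c["K"]),np.array(c["dist"]))[:,0]
    z=d[r,q]; P=np.c_[uv*z[:,None],z]
    T=np.array(c["cam_to_world"]); return P@T[:3,:3].T+T[:3,3], np.c_[r,q]
def proj(c,p):
    T=np.linalg.inv(np.array(c["cam_to_world"])); p=np.atleast_2d(p)@T[:3,:3].T+T[:3,3]
    return cv2.projectPoints(p,np.zeros(3),np.zeros(3),np.array(c["K"]),np.array(c["dist"]))[0][:,0]
E
python3 - <<'E'
from h import *
o=bot.get_obs(); print(o)
for n in("top","side"):
    c=bot.camera(n); cv2.imwrite(f"pics/{n}0.png",c["frame"])
    for q in ("roof_cap","square_cap","lantern","stud_tip","press_ring"):
        for e in bot.outline_of(q,n):
            P,_=pts(c,e["mask"])
            if len(P): 
                zt=np.percentile(P[:,2],99); t=P[P[:,2]>zt-.004]
                print(n,q,round(e["p"],2),np.round(e["point"]),"n",len(P),"med",np.median(P,0).round(3),"ztop",zt.round(3),"topc",t.mean(0).round(4))
E
```

```text
pics
{'clock': 0.0, 'joint_pos': array([-1.30798666e+00,  2.41406582e-01,  3.78141534e-03,  1.33520836e+00,
        1.20837965e-05,  1.57080924e+00]), 'joint_vel': array([-8.21308233e-04, -1.10983827e-04, -4.84147800e-04,  1.14767448e-03,
        5.15045426e-04,  4.34244015e-05]), 'tau': array([ 3.82540293e-04, -3.72317469e+01,  2.52408689e+01,  1.68208138e-02,
        3.51410063e-05,  2.67499345e-06]), 'eef_pos': array([ 0.12974872, -0.48226574,  0.24143795]), 'tool_rot': array([ 9.91379133e-01,  1.31020519e-01, -1.27480967e-04, -1.01061045e-03]), 'ft_force': array([-1.15921109,  0.14707437, -1.14801234]), 'ft_torque': array([-0.01130543, -0.04236007, -0.0277869 ]), 'grip_width': 0.08556296667027881}
top roof_cap 0.84 [233. 373.] n 320 med [ 0.438 -0.381  0.022] ztop 0.069 topc [ 0.4413 -0.3871  0.0688]
top roof_cap 0.68 [227. 299.] n 332 med [ 0.474 -0.142  0.021] ztop 0.068 topc [ 0.4808 -0.1461  0.0662]
top roof_cap 0.66 [229. 338.] n 328 med [ 0.467 -0.263  0.021] ztop 0.068 topc [ 0.4717 -0.2659  0.0666]
top square_cap 0.71 [241. 264.] n 341 med [ 0.431 -0.03   0.023] ztop 0.06
[... 179 characters left out ...]
0.635 -0.174  0.088] ztop 0.122 topc [ 0.6444 -0.179   0.1212]
side roof_cap 0.77 [174. 313.] n 350 med [ 0.467 -0.25   0.021] ztop 0.064 topc [ 0.4717 -0.2609  0.0628]
side roof_cap 0.69 [155. 342.] n 312 med [ 0.438 -0.37   0.021] ztop 0.064 topc [ 0.4416 -0.3801  0.062 ]
side roof_cap 0.63 [197. 296.] n 421 med [ 0.474 -0.13   0.02 ] ztop 0.064 topc [ 0.4785 -0.1406  0.0631]
side square_cap 0.69 [226. 286.] n 577 med [ 0.427 -0.018  0.018] ztop 0.064 topc [ 0.4326 -0.0281  0.0628]
side lantern 0.61 [160. 251.] n 1137 med [ 0.631 -0.156  0.063] ztop 0.118 topc [ 0.642  -0.1728  0.1177]
side stud_tip 0.7 [162. 252.] n 1070 med [ 0.63  -0.156  0.064] ztop 0.117 topc [ 0.6423 -0.1712  0.1167]
```

```bash
python3 - <<'E'
import cv2
t=cv2.imread("pics/top0.png"); s=cv2.imread("pics/side0.png")
a=cv2.resize(t[140:290,230:430],(800,600),interpolation=3); cv2.imwrite("pics/topcrop.png",a)
a=cv2.resize(s[110:260,200:400],(800,600),interpolation=3); cv2.imwrite("pics/sidecrop.png",a)
E
```

```text
(no output)
```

View pics/top0.png

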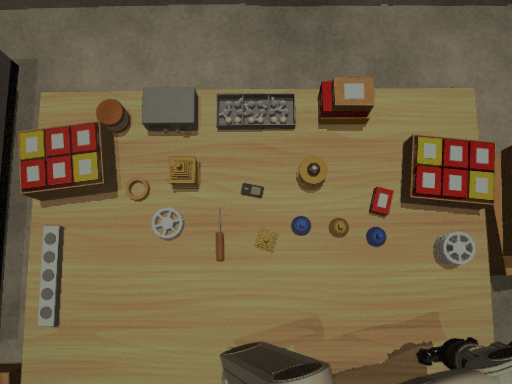

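View pics/side0.png

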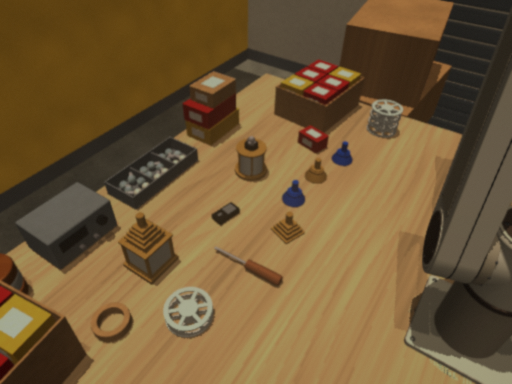

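```bash
sleep 1
```

```text
(no output)
```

View pics/topcrop.png

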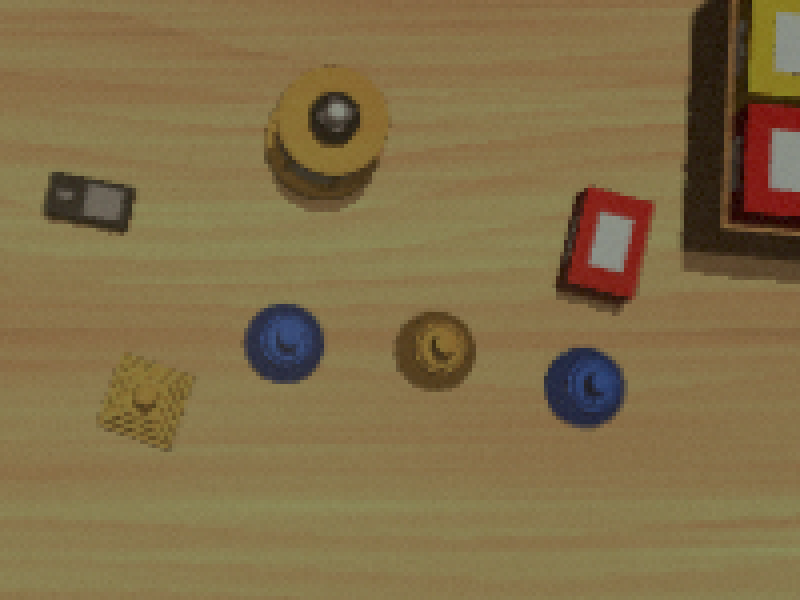

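View pics/sidecrop.png

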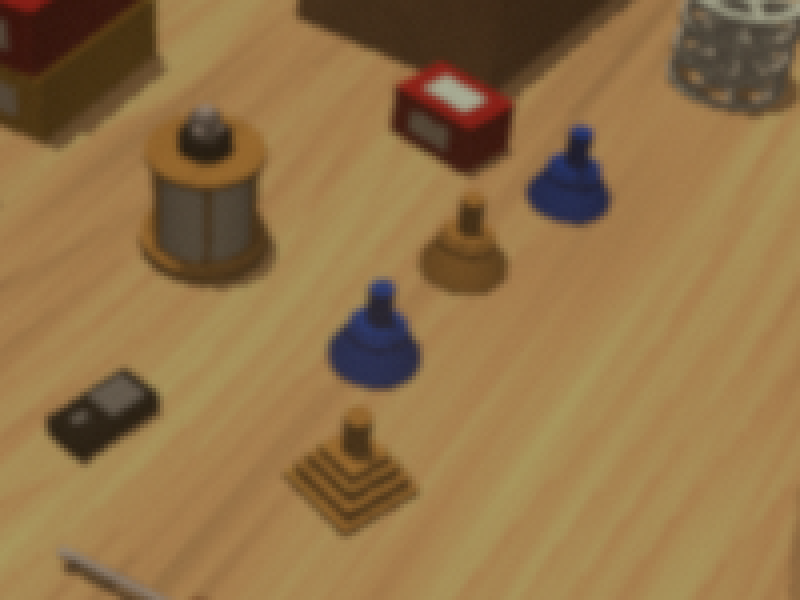

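Candidates for the round cap in the top picture, as (row, col):
- Blue cap at (226, 301).
- Brass round cap at (227, 339).
- Blue cap at (236, 376).
- Square brass cap at (240, 266).

The brass round cap at (227, 339) fits the description. The crops show it is round, brass and has a knob. The open lantern is at (172, 313), with its bare stud visible. I'll move above the cap for a wrist look.

Emit:
play_rows(
  plan=[32,-10,3,0,0,0,32,-10,3,0,0,0,32,-10,3,0,0,0,32,-10,3,0,0,0,32,-10,3,0,0,0,32,-10,3,0,0,0,32,-10,3,0,0,0,32,-10,3,0,0,0,32,-10,3,0,0,0,32,-10,3,0,0,0,32,-10,3,0,0,0,32,-10,3,0,0,0,0,0,0,0,0,0,0,0,0,0,0,0],
  hand=100,
)

```text
clock: 2.35
eef_pos: [0.4692, -0.2672, 0.2062]
tool_rot: [0.991, 0.131, -0.0, -0.0]
ft_force: [0.1, 1.0, -0.6]
grip_width: 0.0854
```

```bash
python3 - <<'E'
from h import *
o=bot.get_obs(); print(o["clock"],o["eef_pos"],o["tool_rot"],o["ft_force"],bot.nose_length)
c=bot.camera("wrist"); cv2.imwrite("pics/w1.png",c["frame"]); print(np.array(c["cam_to_world"]).round(4),c["K"])
for q in ("roof_cap",):
    for e in bot.outline_of(q,"wrist"):
        P,_=pts(c,e["mask"]); zt=np.percentile(P[:,2],98); t=P[P[:,2]>zt-.004]
        print(q,round(e["p"],2),np.round(e["point"]),len(P),"top",zt.round(4),len(t),t.mean(0).round(4),((t.max(0)+t.min(0))/2).round(4),np.ptp(t,0).round(4))
E
```

```text
2.35 [ 0.46921401 -0.26722458  0.20622612] [ 9.91364673e-01  1.31133428e-01 -3.30512757e-04 -4.29502597e-06] [ 0.10097797  1.00449093 -0.57006576] 0.011
[[ 2.598e-01 -9.238e-01 -2.813e-01  5.404e-01]
 [-9.657e-01 -2.485e-01 -7.580e-02 -2.470e-01]
 [ 1.000e-04  2.913e-01 -9.566e-01  3.386e-01]
 [ 0.000e+00  0.000e+00  0.000e+00  1.000e+00]] [[269.08787533   0.         255.0425665 ]
 [  0.         269.08787533 188.77740518]
 [  0.           0.           1.        ]]
roof_cap 0.8 [137. 162.] 2246 top 0.0656 237 [ 0.4785 -0.1449  0.0648] [ 0.4782 -0.1448  0.0644] [0.017  0.0167 0.0054]
roof_cap 0.62 [163. 255.] 1992 top 0.0653 217 [ 0.4726 -0.266   0.0646] [ 0.4723 -0.2662  0.064 ] [0.0171 0.0172 0.0047]
```

View pics/w1.png

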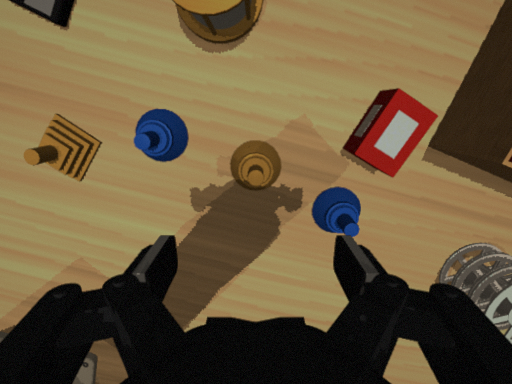

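The picture shows the brass round cap at (163, 255), directly ahead between the blue ones at (137, 162) and (215, 340). Its knob axis is at about (0.472, -0.266). Descending to grip it.

Emit:
play_rows(
  plan=[3.2,-0.2,20,0,0,0,0,0,25,0,0,0,0,0,25,0,0,0,0,0,25,0,0,0,0,0,20,0,0,0,0,0,15,0,0,0,0,0,10,0,0,0,0,0,8,0,0,0,0,0,6,0,0,0,0,0,0,0,0,0,0,0,0,0,0,0],
)

```text
clock: 3.82
eef_pos: [0.4729, -0.2663, 0.0527]
tool_rot: [0.991, 0.131, 0.0, 0.0]
ft_force: [0.1, -0.4, 0.8]
grip_width: 0.0852
```

```bash
python3 - <<'E'
from h import *
o=bot.get_obs(); print(o["clock"],o["eef_pos"],o["ft_force"])
c=bot.camera("wrist"); cv2.imwrite("pics/w2.png",c["frame"])
E
```

```text
3.825 [ 0.47292381 -0.26629054  0.05268948] [ 0.11279002 -0.4452275   0.78952206]
```

View pics/w2.png

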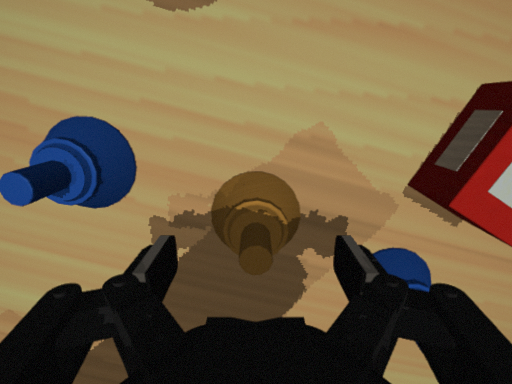

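The knob at (255, 255) is centred between the jaws, at columns 160 and 350. I'll go 4 mm lower and close.

Emit:
play_rows(
  plan=[0,0,4,0,0,0,0,0,0,0,0,0,0,0,0,0,0,0,0,0,0,0,0,0,0,0,0,0,0,0,0,0,0,0,0,0,0,0,0,0,0,0,0,0,0,0,0,0],
  hand=0,
)

```text
clock: 4.88
eef_pos: [0.4727, -0.2663, 0.0485]
tool_rot: [0.991, 0.131, 0.0, 0.0]
ft_force: [0.5, -1.3, 1.6]
grip_width: 0.0162
```

```bash
python3 - <<'E'
from h import *
o=bot.get_obs(); print(o["clock"],o["eef_pos"],o["ft_force"],o["grip_width"])
c=bot.camera("wrist"); cv2.imwrite("pics/w3.png",c["frame"])
E
```

```text
4.875 [ 0.47273079 -0.26633965  0.04846108] [ 0.503002   -1.32107521  1.64802241] 0.01620979256841599
```

View pics/w3.png

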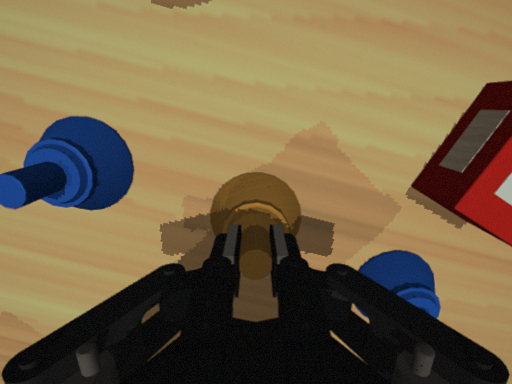

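Holding: the opening is 16.2 mm on the knob. I'll lift and approach, stopping short of the lantern to look.

Emit:
play_rows(
  plan=[0,0,-8,0,0,0,0,0,-20,0,0,0,0,0,-30,0,0,0,0,0,-30,0,0,0,0,0,-30,0,0,0,0,0,-22,0,0,0,0,0,-10,0,0,0,15,-7,0,0,0,0,20,-10,0,0,0,0,20,-10,0,0,0,0,20,-10,0,0,0,0,15,-6,0,0,0,0,0,0,0,0,0,0,0,0,0,0,0,0],
)

```text
clock: 6.68
eef_pos: [0.548, -0.2014, 0.1981]
tool_rot: [0.991, 0.131, -0.0, 0.0]
ft_force: [0.4, 0.7, -0.2]
grip_width: 0.0162
```

```bash
python3 - <<'E'
from h import *
o=bot.get_obs(); print(o["clock"],o["eef_pos"],o["tool_rot"],o["ft_force"],o["grip_width"])
for n in ("wrist","side","top"):
    c=bot.camera(n); f=c["frame"]
    if n=="wrist": cv2.imwrite("pics/w4.png",f)
    if n=="side": cv2.imwrite("pics/s4.png",cv2.resize(f[60:210,200:400],(800,600),interpolation=3))
    for e in bot.outline_of("stud_tip",n)[:2]:
        P,_=pts(c,e["mask"]); t=P[(P[:,2]>.112)&(P[:,2]<.13)]
        tt=t[t[:,2]>.1185]
        pl=P[(P[:,2]>.084)&(P[:,2]<.092)]
        print(n,e["p"],e["point"],len(t),((t.max(0)+t.min(0))/2).round(4),np.ptp(t,0).round(4),len(tt),tt.mean(0).round(4),((tt.max(0)+tt.min(0))/2).round(4),"plate",((pl.max(0)+pl.min(0))/2).round(4),np.ptp(pl,0).round(4))
    for e in bot.outline_of("roof_cap",n)[:4]:
        P,_=pts(c,e["mask"]); 
        if len(P): print(n,"cap",e["p"],e["point"],((P.max(0)+P.min(0))/2).round(4),np.median(P,0).round(3))
E
```

```text
6.675 [ 0.54799667 -0.20141858  0.19813856] [ 9.91387959e-01  1.30957103e-01 -3.88074377e-04  2.83492735e-05] [ 0.3671961   0.6937877  -0.23551467] 0.016194383534313343
wrist 0.75 [72.5, 260.7] 779 [ 0.6437 -0.1788  0.118 ] [0.0262 0.0253 0.012 ] 449 [ 0.644  -0.1788  0.121 ] [ 0.6441 -0.1789  0.1212] plate [ 0.6439 -0.179   0.0889] [0.0862 0.0866 0.0055]Traceback (most recent call last):
  File "<stdin>", line 11, in <module>
    return umr_maximum(a, axis, None, out, keepdims, initial, where)
ValueError: zero-size array to reduction operation maximum which has no identity
```

View pics/w4.png

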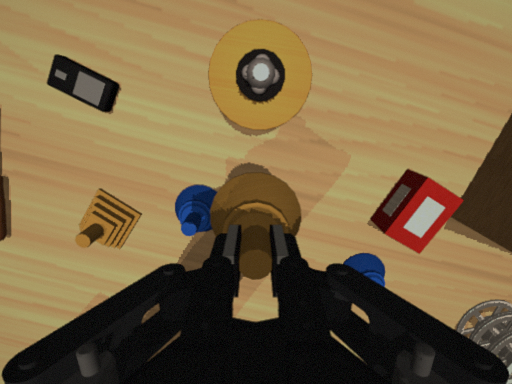

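```bash
python3 - <<'E'
from h import *
from scipy.optimize import least_squares
o=bot.get_obs(); p=o["eef_pos"]
c=bot.camera("wrist"); P,rq=pts(c)
und=p[2]-0.0485
d=np.hypot(P[:,0]-p[0],P[:,1]-p[1])
# cap conical: rim points (max radius) z within und..und+6
for lo,hi in ((0,.004),(.004,.01),(.01,.02)):
    m=(d<.045)&(P[:,2]>und+lo)&(P[:,2]<und+hi); q=P[m]
    r=least_squares(lambda v:np.hypot(q[:,0]-v[0],q[:,1]-v[1])-v[2],[p[0],p[1],.032],loss="soft_l1",f_scale=.001)
    print(lo,len(q),(r.x[:2]-p[:2]).round(4),r.x[2].round(4),q.min(0).round(3),q.max(0).round(3))
# rim edge in pixel: use cone fit: radius linear in height
m=(d<.05)&(P[:,2]>und-.003)&(P[:,2]<und+.033); q=P[m]
r=least_squares(lambda v:np.hypot(q[:,0]-v[0],q[:,1]-v[1])-(v[2]+v[3]*(q[:,2]-und)),[p[0],p[1],.0325,-.5],loss="soft_l1",f_scale=.001)
print("cone",len(q),(r.x[:2]-p[:2]).round(4),r.x[2:].round(4),"zmin",np.percentile(q[:,2],2)-und)
c=bot.camera("side"); cv2.imwrite("pics/s4.png",cv2.resize(c["frame"][60:210,200:400],(800,600),interpolation=3))
E
```

```text
0 81 [-0.0008  0.0004] 0.0323 [ 0.529 -0.221  0.15 ] [ 0.579 -0.17   0.154]
0.004 779 [-0.0005  0.0005] 0.0306 [ 0.526 -0.233  0.154] [ 0.579 -0.169  0.16 ]
0.01 1385 [-0.0007  0.0004] 0.0265 [ 0.532 -0.23   0.16 ] [ 0.577 -0.172  0.17 ]
cone 3651 [-0.0006  0.0005] [ 0.0341 -0.5132] zmin 0.003817210222839429
```

View pics/s4.png

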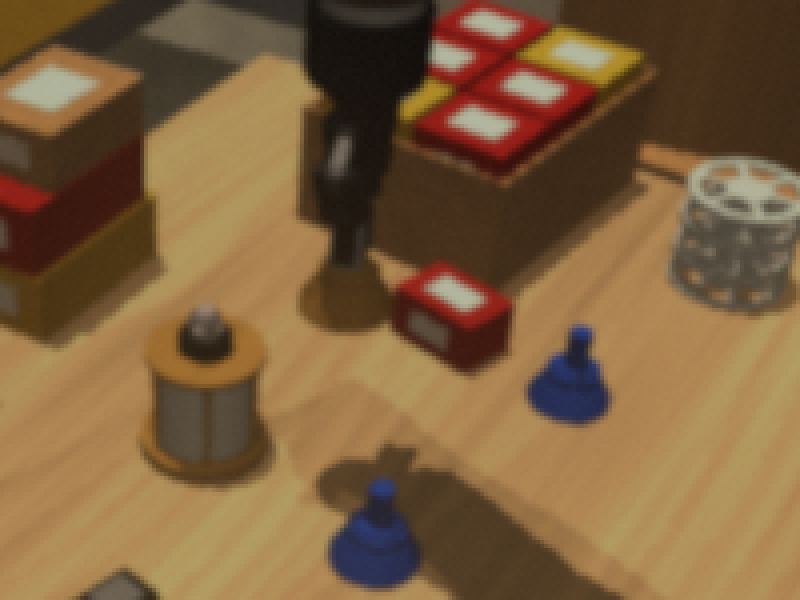

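The cap hangs level in the jaws, with its axis 0.6 mm off the TCP. The stud is at (0.644, -0.179), seen at wrist pixel (72, 261). Moving above it.

Emit:
play_rows(
  plan=[15,1,0,0,0,0,20,1,0,0,0,0,20,1,0,0,0,0,20,0.8,0,0,0,0,15,0,0,0,0,0,9,0,0,0,0,0,0,0,0,0,0,0,0,0,8,0,0,0,0,0,8,0,0,0,0,0,4,0,0,0,0,0,0,0,0,0,0,0,0,0,0,0],
)

```text
clock: 8.38
eef_pos: [0.645, -0.1793, 0.1786]
tool_rot: [0.991, 0.131, 0.0, 0.0]
ft_force: [0.1, -0.1, -1.1]
grip_width: 0.016
```

```bash
python3 - <<'E'
from h import *
o=bot.get_obs(); p=o["eef_pos"]; print(o["clock"],p,o["tool_rot"],o["ft_force"],o["grip_width"])
R=np.array([[.9657,.2598],[.2598,-.9657]])
print("tool correction mm",(R@(np.array([.6446,-.1793])-p[:2])*1e3).round(2),"underside",p[2]-.0485)
for n in("side","wrist"):
    c=bot.camera(n); f=c["frame"]
    cv2.imwrite(f"pics/{n}5.png",cv2.resize(f[80:200,180:340],(800,600),interpolation=3) if n=="side" else f)
E
```

```text
8.375 [ 0.64497784 -0.17928261  0.17855754] [9.91383366e-01 1.30992299e-01 1.82571823e-04 7.22596102e-05] [ 0.05383563 -0.09255318 -1.06317632] 0.015954727819446603
tool correction mm [-0.37 -0.08] underside 0.1300575402340759
```

View pics/side5.png

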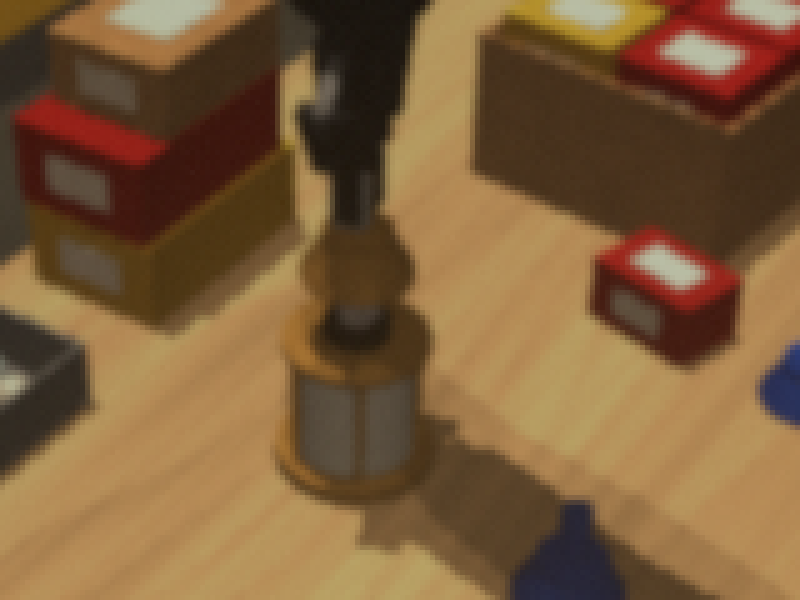

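View pics/wrist5.png

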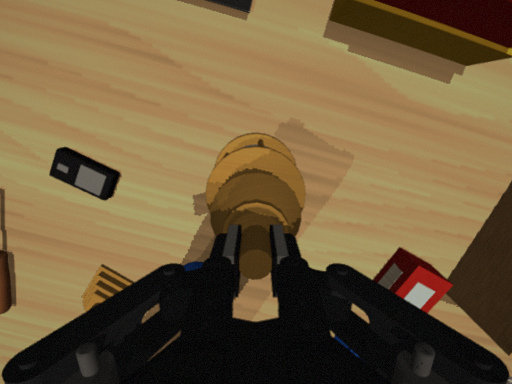

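The side view shows the cap at (355, 265), centred over the stud at (358, 325). Lowering until it nears the balls, with a small x correction.

Emit:
play_rows(
  plan=[-0.4,0,3,0,0,0,0,0,4,0,0,0,0,0,4,0,0,0,0,0,3,0,0,0,0,0,2,0,0,0,0,0,0,0,0,0,0,0,0,0,0,0],
)

```text
clock: 9.35
eef_pos: [0.6446, -0.1793, 0.1625]
tool_rot: [0.991, 0.131, 0.0, 0.0]
ft_force: [1.4, 1.0, -1.4]
grip_width: 0.0162
```

Emit:
play_rows(
  plan=[0,0,1.5,0,0,0,0,0,1.5,0,0,0,0,0,1,0,0,0,0,0,1,0,0,0,0,0,0,0,0,0],
)

```text
clock: 9.98
eef_pos: [0.645, -0.1793, 0.1586]
tool_rot: [0.991, 0.131, 0.001, 0.0]
ft_force: [-0.1, -0.1, 4.5]
grip_width: 0.0161
```

Emit:
play_rows(
  plan=[0,0,1,0,0,0,0,0,1,0,0,0,0,0,1,0,0,0,0,0,0,0,0,0],
)

```text
clock: 10.48
eef_pos: [0.6456, -0.1795, 0.1575]
tool_rot: [0.991, 0.131, 0.002, 0.001]
ft_force: [-1.5, 1.4, 11.3]
grip_width: 0.0164
```

Emit:
play_rows(
  plan=[0,0,1,0,0,0,0,0,1,0,0,0,0,0,0,0,0,0],
)

```text
clock: 10.85
eef_pos: [0.645, -0.1794, 0.1533]
tool_rot: [0.991, 0.131, 0.001, 0.0]
ft_force: [1.1, 1.4, 2.2]
grip_width: 0.0162
```

Emit:
play_rows(
  plan=[0,0,1,0,0,0,0,0,1,0,0,0,0,0,0,0,0,0],
)

```text
clock: 11.22
eef_pos: [0.6443, -0.1793, 0.1486]
tool_rot: [0.991, 0.131, -0.001, -0.0]
ft_force: [3.5, -1.1, -5.9]
grip_width: 0.0159
```

The force rose to 11 N and then dropped as the cap went through, so the click has likely happened. Pressing on.

Emit:
play_rows(
  plan=[0,0,1.5,0,0,0,0,0,1.5,0,0,0,0,0,1.5,0,0,0,0,0,1.5,0,0,0,0,0,0,0,0,0,0,0,0,0,0,0],
)

```text
clock: 11.98
eef_pos: [0.6445, -0.1793, 0.1458]
tool_rot: [0.991, 0.131, 0.001, 0.0]
ft_force: [-1.8, 0.9, 6.6]
grip_width: 0.0158
```

Emit:
play_rows(
  plan=[0,0,1.5,0,0,0,0,0,1.5,0,0,0,0,0,1.5,0,0,0,0,0,0,0,0,0,0,0,0,0,0,0],
)

```text
clock: 12.6
eef_pos: [0.6447, -0.1794, 0.1434]
tool_rot: [0.991, 0.131, 0.001, 0.001]
ft_force: [-4.6, 1.4, 13.1]
grip_width: 0.0159
```

Emit:
play_rows(
  plan=[0,0,1,0,0,0,0,0,1,0,0,0,0,0,0,0,0,0,0,0,0,0,0,0,0,0,0,0,0,0],
)

```text
clock: 13.22
eef_pos: [0.6448, -0.1794, 0.1433]
tool_rot: [0.991, 0.131, 0.002, 0.001]
ft_force: [-6.3, 1.4, 19.6]
grip_width: 0.016
```

```bash
python3 - <<'E'
from h import *
o=bot.get_obs(); p=o["eef_pos"]; print(o["clock"],p,o["tool_rot"],o["ft_force"],o["grip_width"])
c=bot.camera("wrist"); cv2.imwrite("pics/w6.png",c["frame"]); P,_=pts(c)
d=np.hypot(P[:,0]-p[0],P[:,1]-p[1])
for und in (p[2]-.0485,):
    m=(d<.036)&(P[:,2]>und+.003)&(P[:,2]<und+.033); q=P[m]
    print("cone z offset of cap rel. expected (mm):",np.median((q[:,2]-und)-(.0341-np.hypot(q[:,0]-p[0]+.0006,q[:,1]-p[1]-.0005))/.5132)*1e3)
pl=P[(d>.037)&(d<.044)&(P[:,2]>.08)&(P[:,2]<.1)]; print("plate z",np.median(pl[:,2]))
c=bot.camera("side"); cv2.imwrite("pics/s6.png",cv2.resize(c["frame"][80:200,180:340],(800,600),interpolation=3))
E
```

```text
13.225 [ 0.64484964 -0.17935604  0.14325933] [9.91379713e-01 1.30999090e-01 2.20069023e-03 8.13012598e-04] [-6.27808375  1.37011903 19.63156073] 0.016005354034045755
cone z offset of cap rel. expected (mm): -0.24514807361902813
plate z 0.08878105714161832
```

View pics/s6.png

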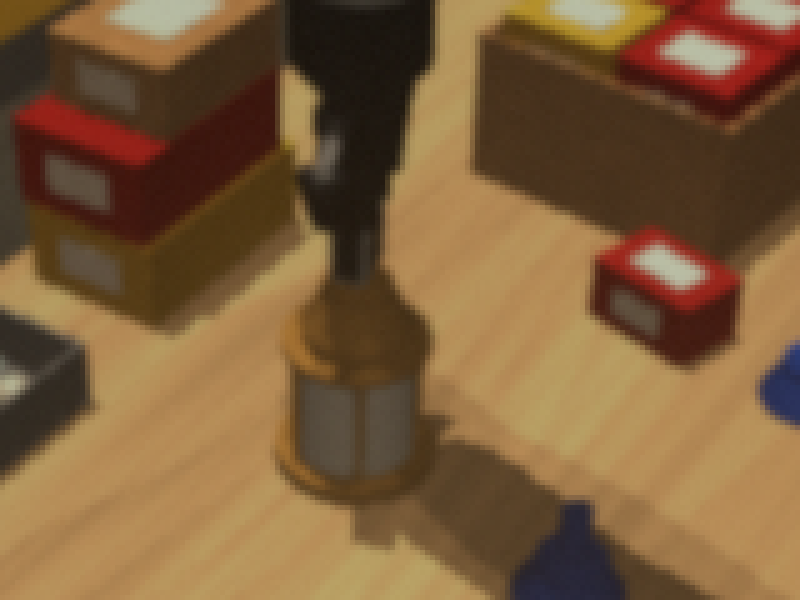

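View pics/w6.png

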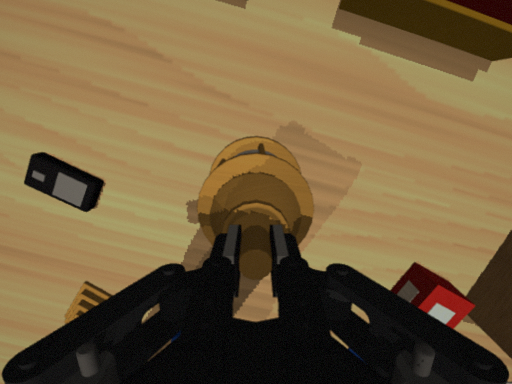

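The cap sits low on the plate and has not slipped in the jaws (0.2 mm). The last 2 mm of push raised the force from 13 to 20 N with almost no travel, so the ring is at its stop. Holding for two seconds.

Emit:
play_rows(
  plan=[0,0,0,0,0,0,0,0,0,0,0,0,0,0,0,0,0,0,0,0,0,0,0,0,0,0,0,0,0,0,0,0,0,0,0,0,0,0,0,0,0,0,0,0,0,0,0,0,0,0,0,0,0,0,0,0,0,0,0,0,0,0,0,0,0,0,0,0,0,0,0,0,0,0,0,0,0,0,0,0,0,0,0,0,0,0,0,0,0,0,0,0,0,0,0,0],
)

```text
clock: 15.32
eef_pos: [0.6449, -0.1793, 0.1432]
tool_rot: [0.991, 0.131, 0.002, 0.001]
ft_force: [-6.8, 2.5, 19.9]
grip_width: 0.0161
```

```bash
python3 - <<'E'
from h import *
o=bot.get_obs(); print(o["clock"],o["eef_pos"],o["ft_force"],o["grip_width"])
print(bot.job_done())
E
```

```text
15.325 [ 0.64485673 -0.17933331  0.14323752] [-6.75248802  2.48151769 19.93167317] 0.016054020436844636
the job is handed in; nothing more can be done
None
```

The brass round cap is pressed onto the open lantern, and the gripper is still holding it down. I held the press for about 2 s after the ring reached its stop, and handed the job in at 15.3 s.

- **Click:** the force rose to 11 N on the latch balls, then dropped to 2 N and briefly went negative as the cap was pulled down past them.
- **Ring:** I did not read it directly. The cap's underside came out at about 95 mm. The last 2 mm of push raised the force from 13 to 20 N with only about 0.1 mm of travel, so I judge the ring to be at its stop.
- **At hand-in:** the vertical push was steady at about 20 N, with about 7 N sideways. The wrist camera showed about 0.2 mm of slip in the jaws.
- **Other things:** I did not touch the square cap, the blue look-alikes or the other loose things, though I did not measure their positions again at the end.

No check failed. The grip opening read 16 mm on the 18 mm knob throughout; it stayed constant, so I took it as a small reading offset.

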